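# Sweep a leak probe along a cinema loudspeaker's seam

### The arm

A 6-joint arm with a two-finger parallel gripper is mounted at the origin on the work surface. World frame = base frame: x ahead of the robot, y to its left, z up, the work surface at z = 0. Lengths are in m, angles in rad, forces in N, time in s.
With the tool pointing down it reaches from about 0.275 to 0.825 m from the base axis. Payload 4.9 kg.
Tool frame: the origin (TCP) lies between the finger pads; the fingertips stand 19 mm ahead of it and the grasp point (between the pads) is the TCP; z points along the fingers, y is the line along which they close (so a half turn about z gives the same grasp; the last joint's range is limited). The gripper opens to 85 mm and grips with 20 to 120 N. Pads are 22 mm wide; open, the fingers measure 114 mm over their backs; the gripper's body (76 mm by 85 mm) begins 54 mm behind the grasp point. The pads swing forward as they close: fully open they stand 13 mm farther back than shut.
Start: joints at [-1.305, 0.326, -0.193, 1.052, 0, 1.437], TCP at [0.214, -0.507, 0.25] pointing down, gripper open.
Joint ranges: [-2.65, 2.65], [-0.97, 1.79], [-1.3, 1.35], [-1.93, 2.1], [-1.47, 1.37], [-3.14, 3.14]. Speed limits (rad/s): [2.57, 2.57, 3.14, 3.14, 3.14, 3.14].

### API

Orientations are given as a unit quaternion [w, x, y, z].
In Python, from workcell import ctrl gives the robot as it stands. The module is installed in compiled form; this text tells all that it offers.
- The arm moves only by the tool drive_tool, never from a script. Its argument "plan" is a list of rows, each an object with "xyz": the shift along the world's x, y, z scaled (see below), a list of three; "yaw": the turn about the world's z scaled (see below). In form: [{"xyz": [tx, ty, tz], "yaw": yaw}, ...]. A call has 1 to 5 rows; each row is the pose to reach, as a shift and turn from the pose commanded when the call began; what a row does not reach only later rows make up. The controller multiplies each number of a shift by 0.3 m and each number of a turn by 60 degrees. A row lasts 1/8 s, in which the tool goes at most 62.5 mm and 10.7 degrees, less where a joint would pass 70% of its speed; a pose out of reach is approached as far as the arm can. A call with a number of a shift or a turn outside -1 to 1 is refused whole. A call with a gripper value outside its range is refused whole. "grip" is the closure, from -1 (fully open) to 1 (shut), set as the call begins (left out, the last holds). The fingers move at their own pace and stop on an object; the grip force is fixed at half the most. Time passes only in rows, so rows that repeat a pose let the fingers close. It gives the time, the measured TCP pose, the force, the opening and the grip force at its end, in the units of the state.
- ctrl.read_state(): the state, without advancing time (a new reading comes with each control period).
- ctrl.grab_frame(name): name is "scene" or "top"; returns the picture (420x560x3 uint8, red, green, blue); there is no depth.
- ctrl.camera_params(name): a dict with "fov_y" (degrees; the focal length in pixels is half the picture's height over the tangent of half this angle, whatever the lens; pixels are square), "cx", "cy" (the principal point, pixels), "pose" (4x4, takes a point from camera to world coordinates). Camera axes: x right, y up, looking along -z (the intrinsics and any distortion apply to the point x, -y, -z); pixel columns grow to the right and rows downward; lengths in m; the calibration is good to about 2 mm. A picture is of the moment at which its call begins. camera_params takes no time and is no camera call.
- ctrl.finish_job(): hands the job in; it is judged then, once.
The state is a dict: "clock": time; "qpos": joint angles; "qd": joint speeds; "joint_torque": joint torques, N m; "tool_pos": TCP position; "ee_rot": TCP orientation; "force": force on the tool from outside, world axes, zero at the start; "torque": the same for the moment, N m; "grip_width": finger opening in m; "grasp_force": force on a finger pad.
Only numpy, scipy, OpenCV 4.12 (cv2) and the standard library are available. Lean on these libraries where they do the work, as an engineer would, in place of code of your own. Each camera call takes 0.05 s, during which the arm holds its last target. There are 200 camera calls.

### The job

Check the seal of the walnut loudspeaker: take the red-handled leak probe out of its brass stand, bring its tip to the brass dot on the speaker's seam and sweep it slowly (about 3 cm/s) and steadily along the seam to the red dot, the tip never more than a centimetre above the seam or to its side, and without pressing on the speaker. Then stand the probe back in the stand it came from and let go, leaving the blue probe alone.

Things in the scene. Friction and masses are not known exactly. Their poses are not given: they have to be found in the camera images.
- red_probe: Leak probe, 165 mm long, 0.12 kg, round about its z axis, standing tip down in a stand. Origin: the tip's end; z runs up to the handle. Above the tip: steel stem 8 mm in diameter with white tip, 0 to 75 mm; black disc 56 mm in diameter, 75 to 81 mm; red round handle 20 mm in diameter, 81 to 165 mm: grip it from above at about 130 mm. In the stand its tip hangs 20 mm above the table.
- red_stand: Brass stand of the red probe, fixed: upright tube 64 mm in diameter, 95 mm high, with a hole 30 mm in diameter, open at the top, 89 mm deep. Origin: centre of its underside, on the table. The stem goes down the hole until the disc lies on the rim, the tip then 20 mm above the stand's underside. The blue probe's stand looks the same.
- walnut_speaker: Fixed walnut loudspeaker with black front panel, lying on its side: 140 (x) by 220 (y) by 90 mm high. Case and panel meet on the flat top in a straight white seam 6 mm wide, flush. Origin: underside, below the seam's middle. Seam: along its y at x = 0, z = 90 mm, brass dot at y = +80 mm, red dot at y = -80 mm (both 16 mm wide). A white speaker of the same shape lies near: not that one.
- blue_probe: A probe of the same shape with a blue handle, standing in its own brass stand at least 150 mm from the red one. Origin: the end of its tip. Leave it alone.
Things that resemble listed ones, but are neither listed nor needed, are in the scene too. What is shaped like the red_probe but green or turquoise is not meant.

How it is judged:
By the outcome, as a careful person would: the job done as asked, in the order asked, and still so for the second after the job is handed in, with the robot touching nothing.
It also fails if it takes over 64 s, if anything falls off the work surface, if the arm or the gripper's body presses on something with over 40 N, if the wrist force passes 120 N, or if a joint passes its speed limit or range.

## Working session

There is one attempt and no reset: what is moved stays moved. The work goes in short steps, Python scripts to look and compute and a tool call to move; the robot and the scene stay as the last step left them, time stands still between calls to the robot, and variables do not carry over. Pictures are saved under pics/ and viewed, at most 10 in all, crops included, and the job is handed in when it is done.

Besides the shell and the picture viewer there is one more tool, called by a JSON object that holds its "api" and its "payload", one argument or row to a line. drive_tool: Moves the arm, as the interface text tells. Its arguments: {"type":"object","properties":{"plan":{"type":"array"},"grip":{"type":"number"}},"required":["plan"]}

```bash
mkdir -p pics
python3 - <<'E'
from workcell import ctrl
import cv2
for n in("scene","top"):
    im=ctrl.grab_frame(n); cv2.imwrite(f"pics/{n}0.png",im[:,:,::-1]); print(n,ctrl.camera_params(n))
print(ctrl.read_state())
E
```

```text
scene {'fov_y': 45.59701406595573, 'cx': 280.7771435364014, 'cy': 210.70912365840093, 'pose': array([[-0.37372333, -0.58697444,  0.71818652,  1.26279455],
       [ 0.92746641, -0.24625282,  0.28136385,  0.21616678],
       [ 0.01170207,  0.77124611,  0.63642949,  0.68956651],
       [ 0.        ,  0.        ,  0.        ,  1.        ]])}
top {'fov_y': 51.85409374301983, 'cx': 281.5156494496528, 'cy': 203.28841587323777, 'pose': array([[-0.02026124,  0.99039354, -0.13678493,  0.46555522],
       [-0.9996799 , -0.01799499,  0.01778438, -0.03705015],
       [ 0.01515209,  0.13710148,  0.99044111,  0.83412283],
       [ 0.        ,  0.        ,  0.        ,  1.        ]])}
{'clock': 0.1, 'qpos': array([-1.30521984e+00,  3.26906284e-01, -1.93474242e-01,  1.05199235e+00,
       -1.13842873e-05,  1.43661363e+00]), 'qd': array([ 8.65980140e-05, -1.68655043e-03,  1.88238095e-03,  7.01869462e-04,
       -3.95290502e-04, -2.83616792e-03]), 'joint_torque': array([ 6.52304207e-04, -4.44241619e+01,  2.63037640e+01,  7.89487181e-03,
       -1.18801881e-04,  1.58113522e-05]), 'tool_pos': array([ 0.21394577, -0.50615532,  0.24956388]), 'ee_rot': array([-7.86201286e-04,  9.80090186e-01,  1.98551268e-01, -5.74298705e-05]), 'force': array([ 0.59010068, -0.50208906,  0.93466962]), 'torque': array([ 0.00872896, -0.0530488 ,  0.01768325]), 'grasp_force': 0.0, 'grip_width': 0.08536202573551997}
```

View pics/scene0.png

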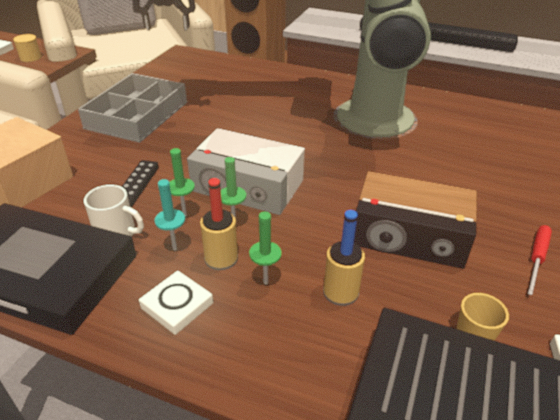

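View pics/top0.png

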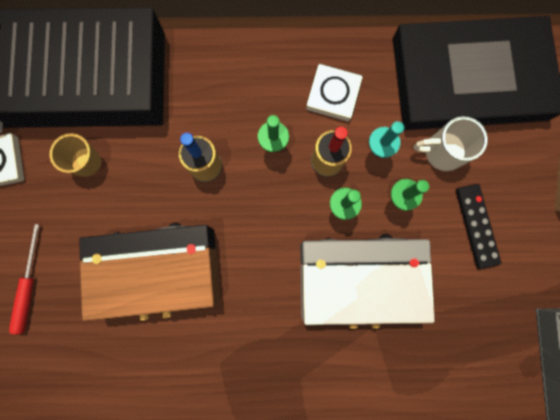

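```bash
cat > h.py <<'E'
from workcell import ctrl
import cv2, numpy as np
P={n:ctrl.camera_params(n) for n in("scene","top")}
def ray(n,u,v):
    p=P[n]; f=210/np.tan(np.radians(p["fov_y"]/2)); T=p["pose"]
    d=T[:3,:3]@np.array([(u-p["cx"])/f,-(v-p["cy"])/f,-1]); return T[:3,3],d/np.linalg.norm(d)
def plane(n,u,v,z):
    o,d=ray(n,u,v); return o+d*(z-o[2])/d[2]
def proj(n,X):
    p=P[n]; f=210/np.tan(np.radians(p["fov_y"]/2)); T=p["pose"]; c=T[:3,:3].T@(np.asarray(X)-T[:3,3])
    return p["cx"]+f*c[0]/-c[2], p["cy"]-f*c[1]/-c[2]
def tri(a,b):
    (o1,d1),(o2,d2)=ray("scene",*a),ray("top",*b)
    s=np.linalg.lstsq(np.c_[d1,-d2],o2-o1,rcond=None)[0]; A,B=o1+s[0]*d1,o2+s[1]*d2
    return (A+B)/2,np.linalg.norm(A-B)
def blobs(im,lo,hi,mn=8):
    m=cv2.inRange(cv2.cvtColor(im,cv2.COLOR_RGB2HSV),np.array(lo),np.array(hi))
    k,l,s,c=cv2.connectedComponentsWithStats(m)
    return [(np.round(c[i],1).tolist(),s[i].tolist()) for i in range(1,k) if s[i][4]>=mn],l
E
python3 - <<'E'
from h import *
for n in("scene","top"):
    im=cv2.imread(f"pics/{n}0.png")[:,:,::-1].copy()
    for nm,lo,hi in(("red",(0,190,110),(6,255,255)),("red2",(174,190,110),(180,255,255)),("green",(45,120,60),(95,255,255)),("brass",(18,120,130),(28,255,255)),("blue",(105,150,60),(125,255,255))):
        for c,s in blobs(im,lo,hi)[0]: print(n,nm,c,s)
E
python3 -c "
import cv2
a=cv2.imread('pics/top0.png')[100:230,150:440]; b=cv2.imread('pics/top0.png')[210:330,60:230]
c=cv2.imread('pics/scene0.png')[140:300,140:380]
a=cv2.resize(a,(640,287));c=cv2.resize(c,(440,293));b=cv2.resize(b,(350,247))
import numpy as np
o=np.zeros((600,800,3),'uint8');o[:287,:640]=a;o[290:583,:440]=c;o[290:537,445:795]=b
cv2.imwrite('pics/crop0.png',o)"
```

```text
scene red [537.2, 245.9] [532, 227, 12, 36, 118]
scene green [172.6, 151.4] [170, 148, 6, 8, 20]
scene green [177.8, 150.7] [177, 148, 3, 7, 10]
scene green [176.4, 166.4] [173, 158, 8, 17, 36]
scene green [170.7, 204.9] [156, 179, 38, 50, 874]
scene green [223.7, 200.9] [222, 198, 6, 6, 12]
scene green [265.0, 248.2] [249, 219, 32, 46, 610]
scene brass [26.6, 46.9] [13, 34, 27, 28, 525]
scene brass [274.5, 167.7] [272, 167, 6, 3, 11]
scene brass [459.8, 217.4] [456, 214, 8, 7, 41]
scene brass [219.6, 245.0] [200, 216, 37, 52, 1257]
scene brass [342.8, 279.9] [325, 247, 40, 56, 1347]
scene brass [483.4, 314.4] [461, 293, 48, 47, 1590]
scene blue [348.7, 213.7] [346, 211, 6, 7, 21]
top red [343.6, 133.1] [340, 127, 7, 13, 31]
top red [478.3, 198.6] [476, 197, 5, 5, 19]
top red [413.5, 262.6] [411, 261, 6, 5, 21]
top red [19.6, 307.6] [9, 278, 23, 57, 643]
top green [274.8, 133.9] [260, 115, 29, 37, 633]
top green [386.0, 139.8] [369, 122, 36, 35, 817]
top green [408.0, 193.2] [391, 179, 38, 32, 892]
top green [345.5, 203.0] [330, 188, 32, 32, 812]
top brass [328.5, 151.0] [315, 130, 36, 37, 254]
top brass [73.0, 154.3] [50, 134, 40, 39, 586]
top brass [199.2, 156.5] [178, 136, 38, 36, 266]
top brass [96.3, 258.4] [92, 254, 9, 10, 74]
top brass [320.5, 263.5] [316, 260, 10, 8, 49]
top brass [165.8, 314.5] [163, 313, 7, 4, 26]
top brass [142.8, 317.3] [140, 315, 7, 6, 28]
top brass [353.4, 326.1] [351, 325, 6, 3, 17]
top brass [375.9, 326.1] [374, 325, 5, 3, 14]
top blue [190.8, 145.5] [181, 134, 20, 24, 212]
```

View pics/crop0.png

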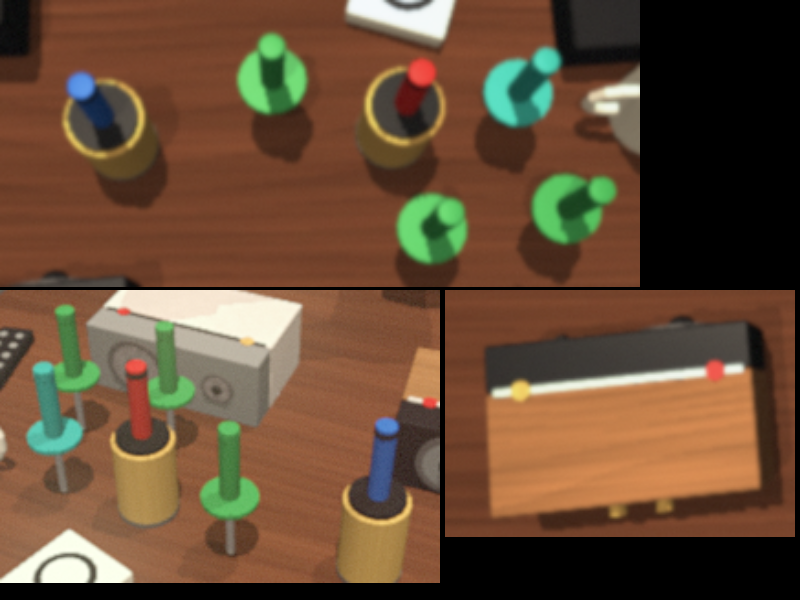

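Run:
```python
from h import *
ims={n:cv2.imread(f"pics/{n}0.png")[:,:,::-1].copy() for n in("scene","top")}
def show(n,nm,lo,hi,win,z,mn=5):
    x0,y0,x1,y1=win
    for c,s in blobs(ims[n][y0:y1,x0:x1].copy(),lo,hi,mn)[0]:
        u,v=c[0]+x0,c[1]+y0; print(n,nm,(round(u,1),round(v,1)),s, plane(n,u,v,z).round(4))
R=((0,150,60),(10,255,255)); Y=((15,110,100),(32,255,255))
show("top","redcap",(0,150,150),(10,255,255),(325,120,355,145),.185)
show("scene","redhandle",(0,140,70),(10,255,255),(205,172,225,225),.18)
for n,w in(("top",(170,220,210,265)),("scene",(365,175,475,225))):
    x0,y0,x1,y1=180,235,205,262
    if n=="top":
        show(n,"reddot",(0,150,120),(8,255,255),(180,235,205,262),.09); show(n,"brassdot",*Y,(85,245,110,272),.09)
    else:
        show(n,"reddot",(0,170,150),(5,255,255),(365,195,395,215),.09); show(n,"brassdot",(20,110,150),(32,255,255),(450,208,470,225),.09)
# rim of stands in top view: ring pixels -> plane z .095 -> circle
for nm,w in(("red",(305,125,360,185)),("blue",(172,130,230,190))):
    x0,y0,x1,y1=w
    m=cv2.inRange(cv2.cvtColor(ims["top"][y0:y1,x0:x1].copy(),cv2.COLOR_RGB2HSV),(15,120,150),(32,255,255))
    p=np.argwhere(m>0)[:,::-1]+[x0,y0]
    X=np.array([plane("top",*q,.095)[:2] for q in p])
    for it in range(6):
        A=np.c_[2*X,np.ones(len(X))]; s=np.linalg.lstsq(A,(X**2).sum(1),rcond=None)[0]; r=np.sqrt(s[2]+s[0]**2+s[1]**2)
        e=np.hypot(*(X-s[:2]).T)-r; X=X[abs(e)<max(.003,2*e.std())]
    print(nm,"rim",s[:2].round(4),r.round(4),len(X),e.std().round(4))
G=((45,100,120),(95,255,255))
show("top","g",(45,90,40),(95,255,255),(250,100,440,230),.18,50)
for nm,u,v in(("red",341.2,133.1),("turq",397.6,127.5),("gA",272.8,121),("gB",354,196),("gC",422.5,186),("blue",187,139)): print(nm,plane("top",u,v,.185 if nm in("red","blue") else .165).round(3))
print(tri((214.9,183),(341.2,133.1)))
print("tcp",[proj(n,[.214,-.506,.25]) for n in P])
```

```text
top redcap (341.0, 132.0) [10, 6, 13, 13, 140] [ 0.6655 -0.1435  0.185 ]
scene redhandle (213.8, 181.9) [4, 6, 11, 9, 82] [ 0.6602 -0.1443  0.18  ]
scene redhandle (215.6, 204.8) [4, 16, 14, 34, 371] [ 0.7147 -0.1122  0.18  ]
top reddot (190.8, 248.7) [7, 9, 8, 10, 65] [0.4928 0.1062 0.09  ]
top brassdot (96.2, 258.6) [6, 8, 12, 12, 96] [0.4792 0.2662 0.09  ]
scene reddot (373.9, 201.1) [6, 4, 7, 5, 26] [0.4893 0.1066 0.09  ]
scene brassdot (459.7, 217.2) [6, 7, 8, 5, 31] [0.4745 0.2666 0.09  ]
red rim [ 0.6654 -0.1434] 0.0304 228 0.0015
blue rim [0.6592 0.0969] 0.0303 235 0.0015
top g (272.9, 134.7) [8, 15, 31, 37, 828] [ 0.6643 -0.0375  0.18  ]
top g (386.1, 139.7) [119, 22, 36, 36, 865] [ 0.6535 -0.2147  0.18  ]
top g (408.0, 193.2) [141, 79, 38, 32, 892] [ 0.568 -0.244  0.18 ]
top g (345.4, 203.0) [80, 88, 32, 32, 820] [ 0.5546 -0.1467  0.18  ]
red [ 0.664 -0.144  0.185]
turq [ 0.678 -0.238  0.165]
gA [ 0.692 -0.038  0.165]
gB [ 0.567 -0.163  0.165]
gC [ 0.581 -0.272  0.165]
blue [0.658 0.095 0.185]
(array([ 0.66396957, -0.14238824,  0.18139716]), np.float64(0.004159725500270448))
tcp [(np.float64(166.41318526981854), np.float64(27.045874829679946)), (np.float64(645.1201668165559), np.float64(454.09919806052966))]
```

The choice is the red-handled probe in the brass tube at top (341,132). It could be confused with the green probes at (273,135), (345,203) and (408,193), the turquoise one at (386,140), the blue one at (191,145) and the red screwdriver at (20,307). The crop shows the red probe's disc on the rim of its stand. The walnut speaker has its brass dot at (96,259) and its red dot at (191,249).

{"api": "drive_tool", "payload": {
  "plan": [
    {"xyz": [0.75, 0.607, 0.12], "yaw": 0.75},
    {"xyz": [0.75, 0.607, 0.12], "yaw": 0.75},
    {"xyz": [0.75, 0.607, 0.12], "yaw": 0.75},
    {"xyz": [0.75, 0.607, 0.12], "yaw": 0.75},
    {"xyz": [0.75, 0.607, 0.12], "yaw": 0.75}
  ],
  "grip": -1
}}

```text
clock: 0.72
tool_pos: [0.4407, -0.3225, 0.2864]
ee_rot: [-0.0, 0.828, 0.56, 0.0]
force: [-0.3, -1.3, 0.2]
grip_width: 0.0856
grasp_force: 0.0
```

{"api": "drive_tool", "payload": {
  "plan": [
    {"xyz": [0.747, 0.598, 0], "yaw": 0},
    {"xyz": [0.747, 0.598, 0], "yaw": 0},
    {"xyz": [0.747, 0.598, 0], "yaw": 0},
    {"xyz": [0.747, 0.598, 0], "yaw": 0},
    {"xyz": [0.747, 0.598, 0], "yaw": 0}
  ]
}}

```text
clock: 1.35
tool_pos: [0.6648, -0.1426, 0.2853]
ee_rot: [-0.0, 0.829, 0.56, -0.0]
force: [-0.5, -0.1, 0.9]
grip_width: 0.0856
grasp_force: 0.0
```

Run:
```python
from h import *
print(ctrl.read_state())
a=ctrl.grab_frame("top"); b=ctrl.grab_frame("scene")
o=np.r_[cv2.resize(a[60:220,240:460],(412,300)),cv2.resize(b[100:260,120:340],(412,300))]
cv2.imwrite("pics/pre.png",o[:,:,::-1])
```

```text
{'clock': 1.35, 'qpos': array([-3.19827889e-01,  5.64736436e-01,  2.69443422e-01,  1.27649925e+00,
        2.62482992e-04,  1.63412145e+00]), 'qd': array([ 0.35620417,  0.37564305,  0.62249264,  0.25415691, -0.01633996,
        0.37097571]), 'joint_torque': array([  0.17197204, -59.67641115,  26.0024339 ,  -0.35900367,
         0.18649902,  -0.25671618]), 'tool_pos': array([ 0.66482332, -0.14257806,  0.2852902 ]), 'ee_rot': array([-4.74429204e-04,  8.28808322e-01,  5.59532395e-01, -2.00278918e-04]), 'force': array([-0.48142449, -0.06038275,  0.87221745]), 'torque': array([-0.01689015, -0.0792102 , -0.01508011]), 'grasp_force': 0.0, 'grip_width': 0.08564059655024771}
```

View pics/pre.png

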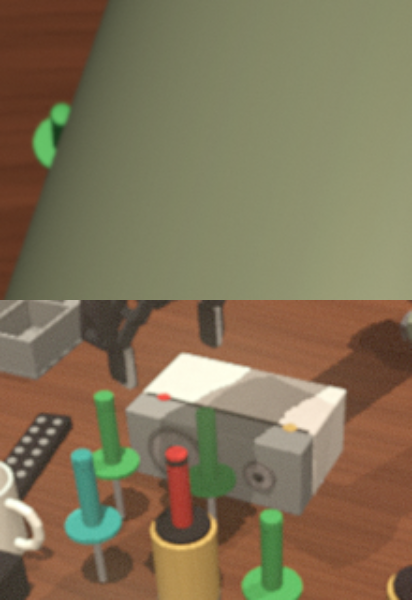

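{"api": "drive_tool", "payload": {
  "plan": [
    {"xyz": [0, 0, -0.11]},
    {"xyz": [0, 0, -0.22]},
    {"xyz": [0, 0, -0.33]},
    {"xyz": [0, 0, -0.42]},
    {"xyz": [0, 0, -0.453]}
  ]
}}

```text
validation failed for argument at $.pl...
```

{"api": "drive_tool", "payload": {
  "plan": [
    {"xyz": [0, 0, 0]},
    {"xyz": [0, 0, 0]}
  ]
}}

```text
validation failed for argument at $.pl...
```

Each row needs a yaw value.

{"api": "drive_tool", "payload": {
  "plan": [
    {"xyz": [0, 0, -0.11], "yaw": 0},
    {"xyz": [0, 0, -0.22], "yaw": 0},
    {"xyz": [0, 0, -0.33], "yaw": 0},
    {"xyz": [0, 0, -0.42], "yaw": 0},
    {"xyz": [0, 0, -0.453], "yaw": 0}
  ]
}}

```text
clock: 2.08
tool_pos: [0.6612, -0.1454, 0.1482]
ee_rot: [-0.002, 0.83, 0.558, -0.001]
force: [-0.6, -0.2, 0.2]
grip_width: 0.0852
grasp_force: 0.0
```

{"api": "drive_tool", "payload": {
  "plan": [
    {"xyz": [0, 0, 0], "yaw": 0},
    {"xyz": [0, 0, 0], "yaw": 0}
  ]
}}

```text
clock: 2.33
tool_pos: [0.6639, -0.1456, 0.1519]
ee_rot: [0.001, 0.83, 0.558, 0.001]
force: [-0.2, 0.1, 0.3]
grip_width: 0.0856
grasp_force: 0.0
```

Run:
```python
from h import *
b=ctrl.grab_frame("scene")
cv2.imwrite("pics/down.png",cv2.resize(b[120:280,120:340],(660,480),interpolation=cv2.INTER_CUBIC)[:,:,::-1])
print(proj("scene",ctrl.read_state()["tool_pos"]))
```

```text
(np.float64(213.31986499950892), np.float64(195.8955313193228))
```

View pics/down.png

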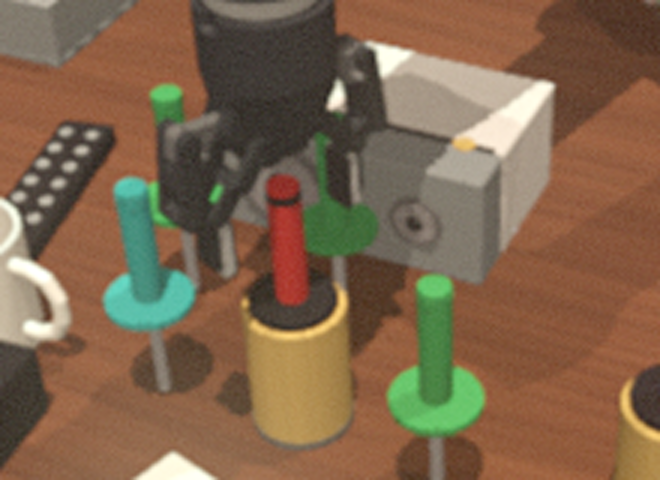

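{"api": "drive_tool", "payload": {
  "plan": [
    {"xyz": [0.004, 0.007, 0], "yaw": 0},
    {"xyz": [0.004, 0.007, 0], "yaw": 0}
  ]
}}

```text
clock: 2.62
tool_pos: [0.6648, -0.1429, 0.151]
ee_rot: [0.0, 0.829, 0.559, 0.0]
force: [-0.1, 0.0, -0.4]
grip_width: 0.0856
grasp_force: 0.0
```

{"api": "drive_tool", "payload": {
  "plan": [
    {"xyz": [0, 0, 0], "yaw": 0},
    {"xyz": [0, 0, 0], "yaw": 0},
    {"xyz": [0, 0, 0], "yaw": 0},
    {"xyz": [0, 0, 0], "yaw": 0},
    {"xyz": [0, 0, 0], "yaw": 0}
  ],
  "grip": 1
}}

```text
clock: 3.25
tool_pos: [0.6644, -0.1431, 0.1504]
ee_rot: [0.0, 0.83, 0.558, 0.0]
force: [-0.0, 0.1, -0.1]
grip_width: 0.0188
grasp_force: 58.4
```

{"api": "drive_tool", "payload": {
  "plan": [
    {"xyz": [0, 0, 0], "yaw": 0},
    {"xyz": [0, 0, 0], "yaw": 0},
    {"xyz": [0, 0, 0], "yaw": 0},
    {"xyz": [0, 0, 0], "yaw": 0},
    {"xyz": [0, 0, 0], "yaw": 0}
  ]
}}

```text
clock: 3.88
tool_pos: [0.6644, -0.1431, 0.1504]
ee_rot: [0.0, 0.829, 0.559, 0.0]
force: [0.6, -0.8, -0.1]
grip_width: 0.0187
grasp_force: 58.4
```

{"api": "drive_tool", "payload": {
  "plan": [
    {"xyz": [0, 0, 0.04], "yaw": 0},
    {"xyz": [0, 0, 0.09], "yaw": 0},
    {"xyz": [0, 0, 0.15], "yaw": 0},
    {"xyz": [0, 0, 0.21], "yaw": 0},
    {"xyz": [0, 0, 0.27], "yaw": 0}
  ]
}}

```text
clock: 4.5
tool_pos: [0.6646, -0.1431, 0.2334]
ee_rot: [0.0, 0.829, 0.559, 0.0]
force: [-0.2, -0.6, -0.6]
grip_width: 0.0182
grasp_force: 58.5
```

{"api": "drive_tool", "payload": {
  "plan": [
    {"xyz": [0, 0, 0.07], "yaw": 0},
    {"xyz": [0, 0, 0.15], "yaw": 0},
    {"xyz": [0, 0, 0.23], "yaw": 0},
    {"xyz": [0, 0, 0.31], "yaw": 0},
    {"xyz": [0, 0, 0.38], "yaw": 0}
  ]
}}

```text
clock: 5.12
tool_pos: [0.6644, -0.143, 0.3479]
ee_rot: [0.001, 0.829, 0.559, 0.001]
force: [0.6, 0.6, -1.4]
grip_width: 0.0188
grasp_force: 58.5
```

Run:
```python
from h import *
b=ctrl.grab_frame("scene"); s=ctrl.read_state()
u,v=map(int,proj("scene",s["tool_pos"]-[0,0,.06])); x0,y0=max(u-90,0),max(v-80,0)
cv2.imwrite("pics/lift.png",cv2.resize(b[y0:y0+180,x0:x0+180],(540,540),interpolation=cv2.INTER_CUBIC)[:,:,::-1])
t=s["tool_pos"]; print(t,s["force"],s["grip_width"],"x0y0",x0,y0,"exp tip px",[(3*(a-c)) for a,c in zip(proj("scene",t-[0,0,.1304]),(x0,y0))], "disc",[(3*(a-c)) for a,c in zip(proj("scene",t-[0,0,.0494]),(x0,y0))])
```

```text
[ 0.6651256  -0.14326288  0.35102863] [-0.71396334  0.55167887  2.97166681] 0.018477987614409764 x0y0 117 46 exp tip px [np.float64(282.4918441741327), np.float64(353.68692426327254)] disc [np.float64(270.46868373853874), np.float64(223.9078715995645)]
```

View pics/lift.png

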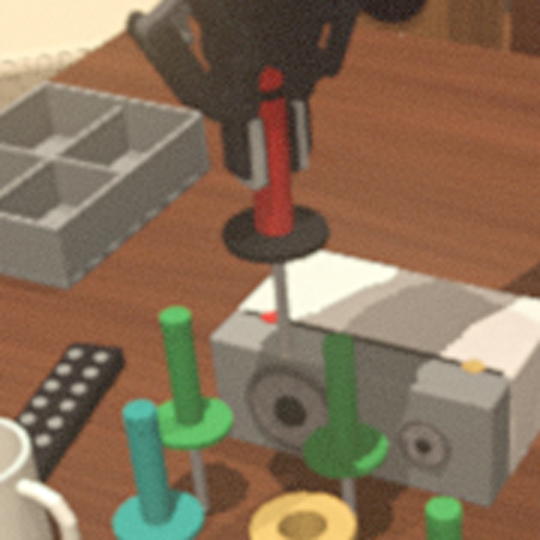

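{"api": "drive_tool", "payload": {
  "plan": [
    {"xyz": [-0.04, 0.08, 0], "yaw": 0},
    {"xyz": [-0.1, 0.21, 0], "yaw": 0},
    {"xyz": [-0.17, 0.37, 0], "yaw": 0},
    {"xyz": [-0.24, 0.53, 0], "yaw": 0},
    {"xyz": [-0.313, 0.682, 0], "yaw": 0}
  ]
}}

```text
clock: 5.8
tool_pos: [0.5696, 0.0631, 0.346]
ee_rot: [0.0, 0.829, 0.559, 0.001]
force: [1.1, 1.2, -1.8]
grip_width: 0.0186
grasp_force: 58.7
```

{"api": "drive_tool", "payload": {
  "plan": [
    {"xyz": [-0.08, 0.16, 0], "yaw": 0},
    {"xyz": [-0.16, 0.34, 0], "yaw": 0},
    {"xyz": [-0.23, 0.5, 0], "yaw": 0},
    {"xyz": [-0.29, 0.62, 0], "yaw": 0},
    {"xyz": [-0.313, 0.682, 0], "yaw": 0}
  ]
}}

```text
clock: 6.42
tool_pos: [0.4754, 0.2678, 0.3461]
ee_rot: [0.0, 0.829, 0.559, 0.0]
force: [-0.1, -0.7, -1.3]
grip_width: 0.0187
grasp_force: 58.7
```

{"api": "drive_tool", "payload": {
  "plan": [
    {"xyz": [0, 0, -0.07], "yaw": 0},
    {"xyz": [0, 0, -0.15], "yaw": 0},
    {"xyz": [0, 0, -0.23], "yaw": 0},
    {"xyz": [0, 0, -0.28], "yaw": 0},
    {"xyz": [0, 0, -0.3], "yaw": 0}
  ]
}}

```text
clock: 7.05
tool_pos: [0.4766, 0.2657, 0.2548]
ee_rot: [-0.0, 0.83, 0.558, -0.0]
force: [-0.4, -0.8, -0.9]
grip_width: 0.0186
grasp_force: 58.7
```

{"api": "drive_tool", "payload": {
  "plan": [
    {"xyz": [0, 0, 0], "yaw": 0},
    {"xyz": [0, 0, 0], "yaw": 0},
    {"xyz": [0, 0, 0], "yaw": 0}
  ]
}}

```text
clock: 7.42
tool_pos: [0.477, 0.2663, 0.2561]
ee_rot: [0.0, 0.829, 0.559, 0.001]
force: [0.8, -0.2, -0.5]
grip_width: 0.0189
grasp_force: 58.7
```

```bash
cat > look.py <<'E'
from h import *
import sys
s=ctrl.read_state(); t=s["tool_pos"]; tip=t-[0,0,.1304]; o=[]
print("tcp",t,"F",s["force"])
for n in("scene","top"):
    im=ctrl.grab_frame(n); u,v=map(int,proj(n,tip)); x0,y0=min(max(u-33,0),490),min(max(v-40,0),340)
    o.append(cv2.resize(im[y0:y0+80,x0:x0+66],(396,480),interpolation=cv2.INTER_CUBIC))
    print(n,"origin",x0,y0,"x6 crop; tip",[round(6*(a-c),1) for a,c in zip(proj(n,tip),(x0,y0))])
    for nm,X in(("brass",(.4769,.2664,.09)),("red",(.491,.1064,.09))): print(nm,[round(6*(a-c),1) for a,c in zip(proj(n,X),(x0,y0))])
cv2.imwrite(sys.argv[1],np.hstack(o)[:,:,::-1])
E
python3 look.py pics/dot1.png
```

```text
tcp [0.47701473 0.26629988 0.25611709] F [ 0.77717603 -0.18708467 -0.49088239]
scene origin 431 163 x6 crop; tip [np.float64(198.6), np.float64(240.0)]
brass [np.float64(170.8), np.float64(329.6)]
red [np.float64(-344.4), np.float64(231.6)]
top origin 54 219 x6 crop; tip [np.float64(198.0), np.float64(244.6)]
brass [np.float64(252.1), np.float64(246.0)]
red [np.float64(820.0), np.float64(184.6)]
```

View pics/dot1.png

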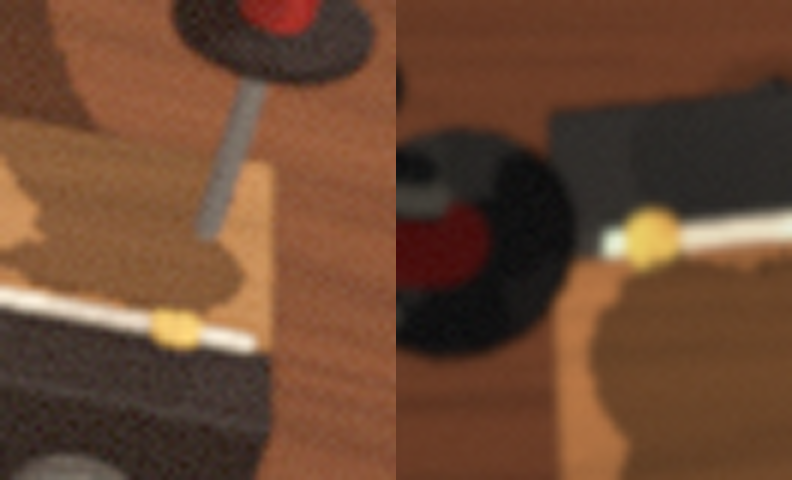

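Scene crop: the tip is at (208,240), about 90 px (15 image px) above the brass dot at (175,329). Top crop: the disc is centred near (66,243) and the brass dot is at (256,238). Next I check the camera bias against the held probe.

Run:
```python
from h import *
t=ctrl.read_state()["tool_pos"]
im=ctrl.grab_frame("top")
d=t-[0,0,.0494]; print("pred disc-top centre",proj("top",d), "edges",[np.round(proj("top",d+np.array(e)),1).tolist() for e in((.028,0,0),(-.028,0,0),(0,-.028,0),(0,.028,0))])
g=cv2.cvtColor(im,cv2.COLOR_RGB2HSV); x0,y0=30,225
m=((g[...,2]<75)&(g[...,1]<110)).astype("uint8")
# circle: dark disc against wood, red handle inside
h=cv2.inRange(g,(0,150,50),(10,255,150)); 
for r in range(236,282,3): print(r,''.join('#' if m[r,c] else '.' for c in range(30,100)))
B,_=blobs(im,(15,110,100),(32,255,255)); print([b for b in B if 80<b[0][0]<110 and 245<b[0][1]<270])
R,_=blobs(im,(0,150,110),(8,255,255)); print([b for b in R if 180<b[0][0]<205 and 240<b[0][1]<262])
# seam white line points
for c in range(105,184,12):
    col=im[240:270,c].astype(float).min(1); w=np.clip(col-110,0,None); print(c,round((w*np.arange(240,270)).sum()/max(w.sum(),1),2),plane("top",c,(w*np.arange(240,270)).sum()/max(w.sum(),1),.09)[:2].round(4))
```

```text
pred disc-top centre (np.float64(62.692505212054186), np.float64(259.47572878457663)) edges [[63.6, 239.9], [61.7, 279.3], [82.4, 259.1], [42.9, 259.9]]
236 ......#################.........................................######
239 ####################..............................####################
242 ####################.......################.......####################
245 ###############################################..#####################
248 ######################################################################
251 ######################################################################
254 ############.....###############.......########################.......
257 ........................................##################............
260 ........................................#################.............
263 .......................................#############..................
266 ....................................###############...................
269 #################################################.....................
272 ###############################################.......................
275 #################.....####################............................
278 ######................................................................
281 ......................................................................
[([96.3, 258.9], [91, 253, 12, 12, 96])]
[([190.8, 248.7], [187, 244, 9, 11, 74])]
105 257.77 [0.4803 0.2514]
117 256.58 [0.4819 0.2312]
129 255.08 [0.4841 0.2109]
141 253.95 [0.4856 0.1907]
153 252.75 [0.4872 0.1704]
165 251.63 [0.4887 0.15  ]
177 250.13 [0.4908 0.1297]
```

{"api": "drive_tool", "payload": {
  "plan": [
    {"xyz": [0.003, 0, -0.03], "yaw": 0},
    {"xyz": [0.003, 0, -0.06], "yaw": 0},
    {"xyz": [0.003, 0, -0.085], "yaw": 0},
    {"xyz": [0.003, 0, -0.098], "yaw": 0},
    {"xyz": [0.003, 0, -0.102], "yaw": 0}
  ]
}}

```text
clock: 8.2
tool_pos: [0.4774, 0.2661, 0.2244]
ee_rot: [-0.0, 0.829, 0.559, -0.0]
force: [0.6, 0.3, -1.6]
grip_width: 0.0185
grasp_force: 58.7
```

{"api": "drive_tool", "payload": {
  "plan": [
    {"xyz": [0, 0, 0], "yaw": 0},
    {"xyz": [0, 0, 0], "yaw": 0},
    {"xyz": [0, 0, 0], "yaw": 0}
  ]
}}

```text
clock: 8.57
tool_pos: [0.4776, 0.2662, 0.225]
ee_rot: [0.0, 0.829, 0.559, 0.0]
force: [-0.2, 0.1, -1.1]
grip_width: 0.0185
grasp_force: 58.7
```

```bash
python3 look.py pics/dot2.png
```

```text
tcp [0.47761263 0.26622674 0.22503395] F [-0.18857108  0.1170612  -1.12594642]
scene origin 426 176 x6 crop; tip [np.float64(203.5), np.float64(241.5)]
brass [np.float64(200.8), np.float64(251.6)]
red [np.float64(-314.4), np.float64(153.6)]
top origin 62 219 x6 crop; tip [np.float64(198.0), np.float64(243.3)]
brass [np.float64(204.1), np.float64(246.0)]
red [np.float64(772.0), np.float64(184.6)]
```

View pics/dot2.png

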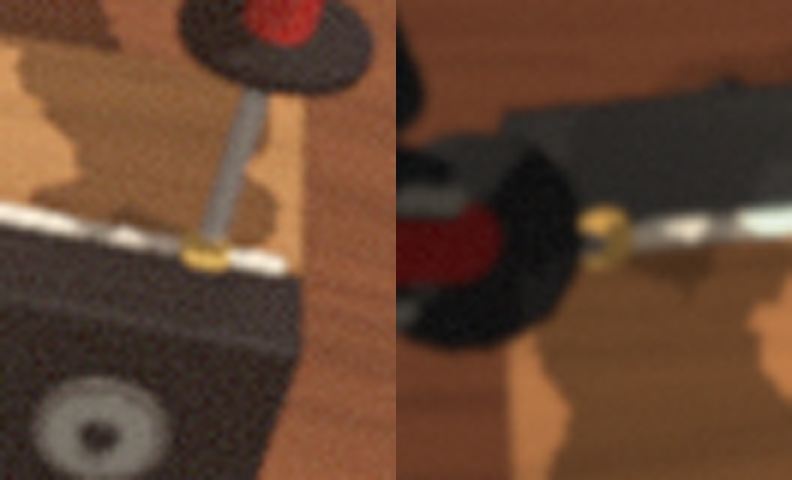

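The tip sits just above the brass dot: tip (212,240), dot (206,253) in the scene crop. Now the sweep, 3.75 mm per row.

{"api": "drive_tool", "payload": {
  "plan": [
    {"xyz": [0.0011, -0.0124, 0], "yaw": 0},
    {"xyz": [0.0023, -0.0249, 0], "yaw": 0},
    {"xyz": [0.0034, -0.0373, 0], "yaw": 0},
    {"xyz": [0.0045, -0.0498, 0], "yaw": 0},
    {"xyz": [0.0057, -0.0622, 0], "yaw": 0}
  ]
}}

```text
clock: 9.3
tool_pos: [0.4792, 0.2472, 0.2248]
ee_rot: [0.0, 0.83, 0.558, -0.0]
force: [-0.3, -0.4, -0.4]
grip_width: 0.0186
grasp_force: 58.7
```

{"api": "drive_tool", "payload": {
  "plan": [
    {"xyz": [0.0011, -0.0124, 0], "yaw": 0},
    {"xyz": [0.0023, -0.0249, 0], "yaw": 0},
    {"xyz": [0.0034, -0.0373, 0], "yaw": 0},
    {"xyz": [0.0045, -0.0498, 0], "yaw": 0},
    {"xyz": [0.0057, -0.0622, 0], "yaw": 0}
  ]
}}

```text
clock: 9.93
tool_pos: [0.4809, 0.2286, 0.2248]
ee_rot: [-0.0, 0.829, 0.559, -0.0]
force: [0.5, -0.4, -0.3]
grip_width: 0.0185
grasp_force: 58.7
```

{"api": "drive_tool", "payload": {
  "plan": [
    {"xyz": [0.0011, -0.0124, 0], "yaw": 0},
    {"xyz": [0.0023, -0.0249, 0], "yaw": 0},
    {"xyz": [0.0034, -0.0373, 0], "yaw": 0},
    {"xyz": [0.0045, -0.0498, 0], "yaw": 0},
    {"xyz": [0.0057, -0.0622, 0], "yaw": 0}
  ]
}}

```text
clock: 10.55
tool_pos: [0.4826, 0.2099, 0.2248]
ee_rot: [-0.0, 0.829, 0.559, 0.0]
force: [-0.9, 0.0, -0.3]
grip_width: 0.0188
grasp_force: 58.7
```

Steady at 3 cm/s with no contact force, so I carry on.

{"api": "drive_tool", "payload": {
  "plan": [
    {"xyz": [0.0011, -0.0124, 0], "yaw": 0},
    {"xyz": [0.0023, -0.0249, 0], "yaw": 0},
    {"xyz": [0.0034, -0.0373, 0], "yaw": 0},
    {"xyz": [0.0045, -0.0498, 0], "yaw": 0},
    {"xyz": [0.0057, -0.0622, 0], "yaw": 0}
  ]
}}

```text
clock: 11.18
tool_pos: [0.4844, 0.1913, 0.2248]
ee_rot: [0.0, 0.829, 0.559, 0.0]
force: [-0.2, 0.4, -0.6]
grip_width: 0.0187
grasp_force: 58.7
```

{"api": "drive_tool", "payload": {
  "plan": [
    {"xyz": [0.0011, -0.0124, 0], "yaw": 0},
    {"xyz": [0.0023, -0.0249, 0], "yaw": 0},
    {"xyz": [0.0034, -0.0373, 0], "yaw": 0},
    {"xyz": [0.0045, -0.0498, 0], "yaw": 0},
    {"xyz": [0.0057, -0.0622, 0], "yaw": 0}
  ]
}}

```text
clock: 11.8
tool_pos: [0.4861, 0.1726, 0.2248]
ee_rot: [0.0, 0.829, 0.559, 0.0]
force: [-0.2, 0.0, -1.5]
grip_width: 0.0185
grasp_force: 58.7
```

{"api": "drive_tool", "payload": {
  "plan": [
    {"xyz": [0.0011, -0.0124, 0], "yaw": 0},
    {"xyz": [0.0023, -0.0249, 0], "yaw": 0},
    {"xyz": [0.0034, -0.0373, 0], "yaw": 0},
    {"xyz": [0.0045, -0.0498, 0], "yaw": 0},
    {"xyz": [0.0057, -0.0622, 0], "yaw": 0}
  ]
}}

```text
clock: 12.42
tool_pos: [0.4878, 0.1539, 0.2248]
ee_rot: [0.0, 0.829, 0.559, 0.0]
force: [-0.2, -1.0, -1.7]
grip_width: 0.0185
grasp_force: 58.7
```

{"api": "drive_tool", "payload": {
  "plan": [
    {"xyz": [0.0011, -0.0124, 0], "yaw": 0},
    {"xyz": [0.0023, -0.0249, 0], "yaw": 0},
    {"xyz": [0.0034, -0.0373, 0], "yaw": 0},
    {"xyz": [0.0045, -0.0498, 0], "yaw": 0},
    {"xyz": [0.0057, -0.0622, 0], "yaw": 0}
  ]
}}

```text
clock: 13.05
tool_pos: [0.4895, 0.1353, 0.2248]
ee_rot: [-0.0, 0.829, 0.559, -0.0]
force: [-0.0, 0.4, -1.8]
grip_width: 0.0186
grasp_force: 58.7
```

{"api": "drive_tool", "payload": {
  "plan": [
    {"xyz": [0.0011, -0.0124, 0], "yaw": 0},
    {"xyz": [0.0023, -0.0249, 0], "yaw": 0},
    {"xyz": [0.0034, -0.0373, 0], "yaw": 0},
    {"xyz": [0.0045, -0.0498, 0], "yaw": 0},
    {"xyz": [0.0057, -0.0622, 0], "yaw": 0}
  ]
}}

```text
clock: 13.68
tool_pos: [0.4912, 0.1166, 0.2248]
ee_rot: [0.0, 0.829, 0.559, -0.0]
force: [0.5, 0.5, -1.5]
grip_width: 0.0184
grasp_force: 58.7
```

{"api": "drive_tool", "payload": {
  "plan": [
    {"xyz": [0.0011, -0.0124, 0], "yaw": 0},
    {"xyz": [0.0023, -0.0249, 0], "yaw": 0},
    {"xyz": [0.0034, -0.0373, 0], "yaw": 0}
  ]
}}

```text
clock: 14.05
tool_pos: [0.4922, 0.1054, 0.2248]
ee_rot: [0.0, 0.829, 0.559, 0.0]
force: [-0.6, -0.7, -1.2]
grip_width: 0.0185
grasp_force: 58.7
```

```bash
python3 look.py pics/dot3.png
```

```text
tcp [0.49222182 0.10543871 0.22480525] F [-0.60748109 -0.71006119 -1.23049791]
scene origin 340 160 x6 crop; tip [np.float64(199.5), np.float64(240.3)]
brass [np.float64(716.8), np.float64(347.6)]
red [np.float64(201.6), np.float64(249.6)]
top origin 157 208 x6 crop; tip [np.float64(202.5), np.float64(245.7)]
brass [np.float64(-365.9), np.float64(312.0)]
red [np.float64(202.0), np.float64(250.6)]
```

View pics/dot3.png

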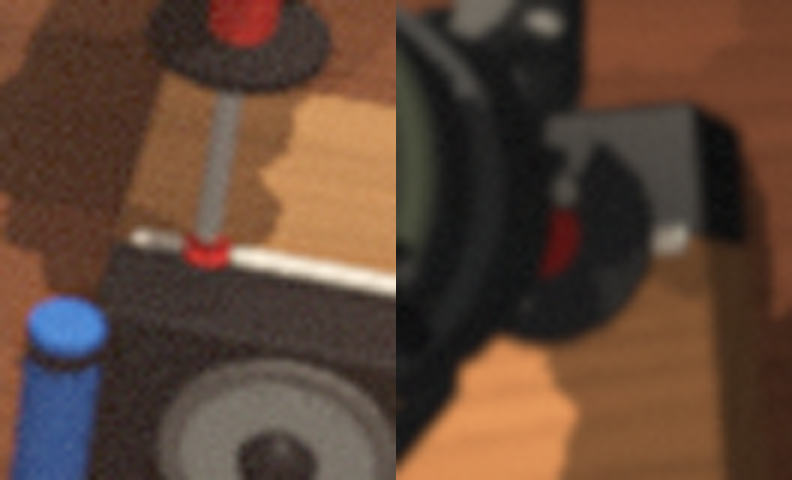

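The sweep ended over the red dot: tip (208,240), dot (207,253). Lifting and returning to the stand.

{"api": "drive_tool", "payload": {
  "plan": [
    {"xyz": [0, 0, 0.05], "yaw": 0},
    {"xyz": [0, 0, 0.14], "yaw": 0},
    {"xyz": [0, 0, 0.25], "yaw": 0},
    {"xyz": [0, 0, 0.36], "yaw": 0},
    {"xyz": [0, 0, 0.417], "yaw": 0}
  ]
}}

```text
clock: 14.78
tool_pos: [0.4929, 0.1059, 0.3531]
ee_rot: [0.001, 0.829, 0.559, 0.002]
force: [-0.2, -0.0, -1.4]
grip_width: 0.0188
grasp_force: 58.7
```

{"api": "drive_tool", "payload": {
  "plan": [
    {"xyz": [0.03, -0.044, 0], "yaw": 0},
    {"xyz": [0.09, -0.13, 0], "yaw": 0},
    {"xyz": [0.16, -0.231, 0], "yaw": 0},
    {"xyz": [0.23, -0.332, 0], "yaw": 0},
    {"xyz": [0.3, -0.433, 0], "yaw": 0}
  ]
}}

```text
clock: 15.4
tool_pos: [0.5828, -0.0261, 0.3489]
ee_rot: [-0.0, 0.83, 0.558, -0.001]
force: [0.4, -0.0, -1.6]
grip_width: 0.0183
grasp_force: 58.8
```

{"api": "drive_tool", "payload": {
  "plan": [
    {"xyz": [0.07, -0.101, 0], "yaw": 0},
    {"xyz": [0.14, -0.202, 0], "yaw": 0},
    {"xyz": [0.2, -0.289, 0], "yaw": 0},
    {"xyz": [0.25, -0.361, 0], "yaw": 0},
    {"xyz": [0.274, -0.396, 0], "yaw": 0}
  ]
}}

```text
clock: 16.02
tool_pos: [0.6646, -0.1451, 0.3482]
ee_rot: [-0.001, 0.83, 0.558, -0.001]
force: [-0.3, -1.2, -1.6]
grip_width: 0.0191
grasp_force: 58.8
```

{"api": "drive_tool", "payload": {
  "plan": [
    {"xyz": [0, 0, -0.06], "yaw": 0},
    {"xyz": [0, 0, -0.14], "yaw": 0},
    {"xyz": [0, 0, -0.22], "yaw": 0},
    {"xyz": [0, 0, -0.28], "yaw": 0},
    {"xyz": [0, 0, -0.32], "yaw": 0}
  ]
}}

```text
clock: 16.65
tool_pos: [0.6638, -0.1428, 0.2525]
ee_rot: [-0.001, 0.829, 0.559, -0.001]
force: [0.2, -0.4, -0.6]
grip_width: 0.0187
grasp_force: 58.8
```

{"api": "drive_tool", "payload": {
  "plan": [
    {"xyz": [0, 0, -0.02], "yaw": 0},
    {"xyz": [0, 0, -0.03], "yaw": 0},
    {"xyz": [0, 0, -0.03], "yaw": 0}
  ]
}}

```text
clock: 17.02
tool_pos: [0.6646, -0.1431, 0.2453]
ee_rot: [0.0, 0.829, 0.559, 0.0]
force: [0.1, -0.2, -1.3]
grip_width: 0.0183
grasp_force: 58.8
```

{"api": "drive_tool", "payload": {
  "plan": [
    {"xyz": [0, 0, -0.03], "yaw": 0},
    {"xyz": [0, 0, -0.07], "yaw": 0},
    {"xyz": [0, 0, -0.12], "yaw": 0},
    {"xyz": [0, 0, -0.17], "yaw": 0},
    {"xyz": [0, 0, -0.21], "yaw": 0}
  ]
}}

```text
clock: 17.65
tool_pos: [0.6639, -0.1429, 0.1802]
ee_rot: [-0.001, 0.829, 0.559, -0.0]
force: [0.0, 0.0, -1.3]
grip_width: 0.0184
grasp_force: 58.8
```

{"api": "drive_tool", "payload": {
  "plan": [
    {"xyz": [0, 0, -0.04], "yaw": 0},
    {"xyz": [0, 0, -0.07], "yaw": 0},
    {"xyz": [0, 0, -0.09], "yaw": 0},
    {"xyz": [0, 0, -0.1], "yaw": 0},
    {"xyz": [0, 0, -0.102], "yaw": 0}
  ]
}}

```text
clock: 18.27
tool_pos: [0.6645, -0.1431, 0.1514]
ee_rot: [0.0, 0.83, 0.559, 0.0]
force: [-0.7, 0.2, -1.7]
grip_width: 0.0185
grasp_force: 58.8
```

{"api": "drive_tool", "payload": {
  "plan": [
    {"xyz": [0, 0, 0], "yaw": 0},
    {"xyz": [0, 0, 0], "yaw": 0},
    {"xyz": [0, 0, 0], "yaw": 0}
  ]
}}

```text
clock: 18.65
tool_pos: [0.6645, -0.1431, 0.1515]
ee_rot: [0.0, 0.83, 0.559, 0.0]
force: [0.1, 0.8, -0.4]
grip_width: 0.0187
grasp_force: 58.8
```

{"api": "drive_tool", "payload": {
  "plan": [
    {"xyz": [0, 0, 0], "yaw": 0},
    {"xyz": [0, 0, 0], "yaw": 0},
    {"xyz": [0, 0, 0], "yaw": 0},
    {"xyz": [0, 0, 0], "yaw": 0},
    {"xyz": [0, 0, 0], "yaw": 0}
  ],
  "grip": -1
}}

```text
clock: 19.27
tool_pos: [0.6644, -0.143, 0.1513]
ee_rot: [0.0, 0.829, 0.559, -0.0]
force: [-0.1, -0.2, 0.7]
grip_width: 0.0855
grasp_force: 0.0
```

{"api": "drive_tool", "payload": {
  "plan": [
    {"xyz": [0, 0, 0], "yaw": 0},
    {"xyz": [0, 0, 0.02], "yaw": 0},
    {"xyz": [0, 0, 0.06], "yaw": 0},
    {"xyz": [0, 0, 0.12], "yaw": 0},
    {"xyz": [0, 0, 0.2], "yaw": 0}
  ]
}}

```text
clock: 19.9
tool_pos: [0.6643, -0.143, 0.2124]
ee_rot: [-0.0, 0.829, 0.559, -0.0]
force: [0.6, 0.2, -0.1]
grip_width: 0.0854
grasp_force: 0.0
```

{"api": "drive_tool", "payload": {
  "plan": [
    {"xyz": [0, 0, 0.1], "yaw": 0},
    {"xyz": [0, 0, 0.2], "yaw": 0},
    {"xyz": [0, 0, 0.26], "yaw": 0},
    {"xyz": [0, 0, 0.3], "yaw": 0},
    {"xyz": [0, 0, 0.3], "yaw": 0}
  ]
}}

```text
clock: 20.52
tool_pos: [0.6648, -0.1432, 0.3026]
ee_rot: [0.001, 0.83, 0.558, 0.001]
force: [0.1, 0.3, 0.6]
grip_width: 0.0854
grasp_force: 0.0
```

Run:
```python
from h import *
b=ctrl.grab_frame("scene"); s=ctrl.read_state(); print(s["clock"],s["tool_pos"],s["force"])
cv2.imwrite("pics/end.png",cv2.resize(b[100:300,120:400],(784,560),interpolation=cv2.INTER_CUBIC)[:,:,::-1])
```

```text
20.575 [ 0.66444355 -0.14305364  0.30137673] [ 0.56541085  0.4326776  -0.45728032]
```

View pics/end.png

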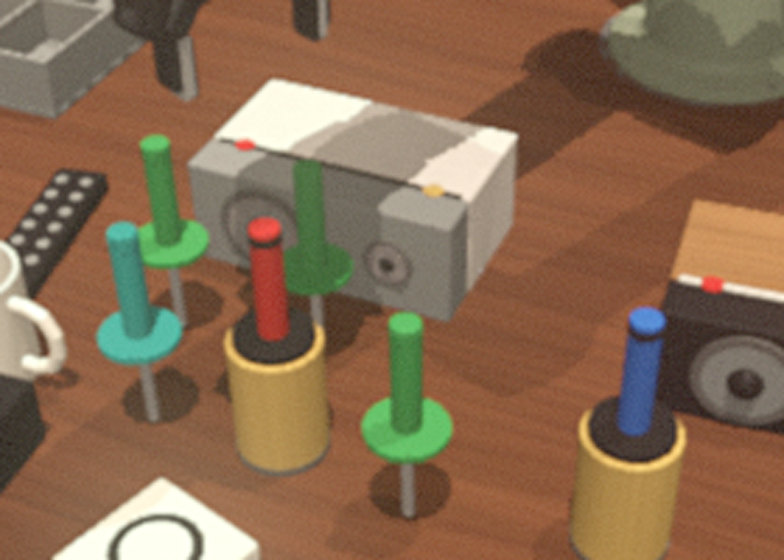

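The red probe stands in its brass stand (handle at (268,280), disc on the rim at (275,335)). The gripper is clear above it and the blue probe is untouched.

```bash
python3 -c "
from workcell import ctrl
print(ctrl.finish_job())"
```

```text
the job is handed in; nothing more can be done
None
```

I swept the red probe along the walnut speaker's seam from the brass dot to the red dot at about 3 cm/s, with the tip about 5 mm above it and no sign of contact in the force readings; I then stood it back in its own stand, released it with the blue probe untouched, and handed the job in at about 20.6 s.

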